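# Load the sliding laundry caddy and send it to its last stop

### The job

First draw the empty sliding caddy along its rail until it clicks into the middle stop. There, stand every carton, jar and tin from the ridged tray upright on the floor of the caddy's box, side by side, and lay the lint roller across the caddy's two V-shaped rests; only then slide the loaded caddy on until it clicks into the last stop, with everything still in place. Leave the pegs, tub, cup and other things around as they are.

Things in the scene. Friction and masses are not known exactly. Their poses are not given: they have to be found in the camera images.
- caddy (a joint): caddy travel along the rail, m, growing towards caddy_floor +y. Starts parked at 0.00-0.07; middle stop 0.130, last stop 0.250 (end 0.255). At a stop a sprung ball clicks between two bumps: within 5 mm it centres itself; 6-8 N to pass a bump (they begin 19 mm either side of a stop), 2 N elsewhere. A black pointer on its near side meets a white mark on the rail at each stop
- caddy_floor (a point): centre of the inner floor of the caddy's white open box, 40 mm above the lid; moves with it. y: along the rail, growing joint value; x: across, away from the robot; z up. Inside 62 (x) x 190 (y), walls 4 thick, 22 high, so items stand well out of it. All four items fit in one row along y, the cartons' 54 mm side along x, with 18 mm to spare in all
- caddy_post (a point): centre of the top of the caddy's upright steel post, 20 diameter, 55 tall, for drawing or pushing the caddy; at y = -145 from caddy_floor, 36 mm free between it and the box; can be gripped from above
- caddy_rest (a point): roller's centre when properly in the two V-shaped wire rests on the caddy's far side: x 82, z 45 mm from caddy_floor; axes as caddy_floor. Vs at y = -55 and +55 (wire 6 thick), each opens 44 wide, tips 54 and foot 26 mm above box floor. Roller's cover goes between them, its round steel ends in the Vs, handle either way
- carton_a: a cardboard soap carton with a paper band, an upright block 54 x 40 x 60 high (local x 54, local y 40); origin: centre of its underside, z up. May be absent
- carton_b: a cardboard soap carton with a paper band, an upright block 54 x 40 x 60 high (local x 54, local y 40); origin: centre of its underside, z up. May be absent
- jar: a white ceramic jar with a steel band, upright cylinder 46 diameter, 60 high; origin: centre of its underside, z up. May be absent
- tin: an aluminium tin, upright cylinder 46 diameter, 64 high; origin: centre of its underside, z up. May be absent
- roller: lint roller lying on the lid: grey flat-sided cover 84 long (local x), 44 x 44 in section; round steel shaft 18 diameter on its axis, standing out 33 mm at the +x end and 100 mm at the -x end (the handle). Origin: on the axis at the cover's centre (22 mm above the lid at the start)
- tray: fixed ridged grey plastic tray 112 (x) x 468 (y), the ridges' tops 8 mm above the lid, rim 10 mm; origin under its centre. The items to pack stand on it
- peg_dish: ceramic dish of wooden pegs, 104 diameter, 45 high, beyond the rail; bystander
- green_tub: closed green tub, 90 diameter, 110 high, beyond the rail; bystander
- clothes_peg: a loose wooden clothes peg 70 x 12 x 13 high lying near the robot; bystander
- scoop_cup: clear measuring cup 60 diameter, 50 high, near the robot; bystander
- spray: white bottle 68 diameter, 190 high, beyond the rail on the left; bystander
- brush: wooden brush 200 long lying beyond the rail on the right; bystander
Things that resemble listed ones, but are neither listed nor needed, are in the scene too. Leave any blue, green or yellow look-alike of the carton_a alone.

How it is judged:
By the outcome, as a careful person would: the job done as asked, in the order asked, and still so for the second after the job is handed in, with the robot touching nothing.
Of carton_a, carton_b, jar, tin only 2 to 4 are there at a start; the rules pass over those that are not, and their reading is None.
At some moment in a run one of jar, tin, roller may be knocked a few centimetres aside while the robot is not near it.
It also fails if it takes over 210 s, if anything falls off the work surface, if the arm or the gripper's body presses on something with over 40 N, if the wrist force passes 120 N, or if a joint passes its speed limit or range.

### The arm

A 6-joint arm with a two-finger parallel gripper is mounted at the origin on the work surface. World frame = base frame: x ahead of the robot, y to its left, z up, the work surface at z = 0. Lengths are in m, angles in rad, forces in N, time in s.
With the tool pointing down it reaches from about 0.375 to 0.975 m from the base axis. Payload 3.8 kg.
Tool frame: the origin (TCP) lies midway between the tips of the shut fingers; the grasp point (between the pads) lies 19 mm behind it; z points along the fingers, y is the line along which they close (so a half turn about z gives the same grasp; the last joint's range is limited). The gripper opens to 85 mm and grips with 20 to 120 N. Pads are 22 mm wide; open, the fingers measure 114 mm over their backs; the gripper's body (76 mm by 85 mm) begins 54 mm behind the grasp point. The pads swing forward as they close: fully open they stand 13 mm farther back than shut.
Start: joints at [1.309, 0.264, 1.604, -0, 1.274, -0.037], TCP at [0.15, 0.658, 0.231] pointing down, gripper open.
Joint ranges: [-2.63, 2.63], [-0.94, 2.18], [0.31, 2.57], [-1.31, 4.45], [0, 2.66], [-2.55, 2.55]. Speed limits (rad/s): [2.57, 2.57, 3.14, 3.14, 3.14, 3.14].

### API

Orientations are given as a rotation vector (axis times angle).
In Python, from workcell import * gives the robot as it stands. The module is installed in compiled form; this text tells all that it offers.
- The arm moves only by the tool apply_moves, never from a script. Its arguments are lists of equal length, an entry for each row: "fingers": the opening, from 0 (shut) to 1 (fully open); "travel": the shift along the tool's x, y, z normalised to -1 to 1, where 1 is 0.05 m, a list of three; "rotation": the turn, a rotation vector about the tool's x, y, z normalised to -1 to 1, where 1 is 6 degrees, a list of three. In form: {"fingers": [fingers, ...], "travel": [[dx, dy, dz], ...], "rotation": [[ax, ay, az], ...]}. A call has 1 to 12 rows; each row shifts and turns the commanded pose from where the row before left it, along the tool's axes as they then stand; what a row does not reach is not made up. A row lasts 1/10 s, in which the tool goes at most 50 mm and 8.59 degrees, less where a joint would pass 70% of its speed; a pose out of reach is approached as far as the arm can. A call with a number of a shift or a turn outside -1 to 1 is refused whole. A call with a gripper value outside its range is refused whole. The fingers move at their own pace and stop on an object; "newtons" is the grip in N (left out, the last holds). Time passes only in rows, so rows that do not move let the fingers close. It gives the time, the measured TCP pose, the force, the opening and the grip force at its end, in the units of the state.
- read_state(): the state, without advancing time (a new reading comes with each control period).
- read_camera(name): name is "side" or "top"; returns a dict with "image" (420x560x3 uint8, red, green, blue), "fx", "fy", "cx", "cy" (pixels), "k1" (the pictures are not rectified: a ray, as slopes to the right and down, at radius r is drawn at 1 + k1 r^2 times it, then the intrinsics apply), "extrinsics" (4x4, takes a point from world to camera coordinates). Camera axes: x right, y down, z forward; pixel columns grow to the right and rows downward; lengths in m; the calibration is good to about 2 mm. A picture is of the moment at which its call begins. There is no depth.
- finish_job(): hands the job in; it is judged then, once.
Trained networks look in the newest picture that a camera, given by its name, has taken for a name from the list of things; names that differ only in an ending like _2 or _b are one class to them, and where a whole thing is asked for, a point or a joint stands for the part that bears it (a point fixed in the world has none). Each returns a list of dicts, best first, with "p" (0 to 1); they miss things now and then, are a little off and sometimes report something else, mostly with a low value. They report only what shows in the picture. A call takes as long as a camera call. They do not tell look-alikes from the thing itself.
- regions_of(camera, name): "mask" (420x560 bool, what is visible of it) and "bbox" ([left, top, width, height] in pixels, round what is visible of it).
- tip_of(camera, name): "location" ([column, row] in pixels: a listed point, or the origin of a listed thing).
The state is a dict: "time": time; "q": joint angles; "joint_vel": joint speeds; "joint_torque": joint torques, N m; "tool_pos": TCP position; "tcp_rot": TCP orientation; "wrist_force": force on the tool from outside, world axes, zero at the start; "torque": the same for the moment, N m; "width": opening from 0.0 (shut) to 1.0 (fully open); "grip_force": force on a finger pad.
Only numpy, scipy, OpenCV 4.12 (cv2) and the standard library are available. Lean on these libraries where they do the work, as an engineer would, in place of code of your own. Each camera call takes 0.05 s, during which the arm holds its last target. There are 200 camera calls.

## Working session

There is one attempt and no reset: what is moved stays moved. The work goes in short steps, Python scripts to look and compute and a tool call to move; the robot and the scene stay as the last step left them, time stands still between calls to the robot, and variables do not carry over. Pictures are saved under pics/ and viewed, at most 14 in all, crops included, and the job is handed in when it is done.

Besides the shell and the picture viewer there is one more tool, called after "Call:" in YAML: its name, and indented under it one key for each argument. apply_moves: Moves the arm, as the interface text tells. Scaled input: -1 to 1 covers 0.05 m each way for a shift and 6 degrees each way for a turn. Its arguments: {"type":"object","properties":{"fingers":{"type":"array","items":{"type":"number"}},"travel":{"type":"array","items":{"type":"array","items":{"type":"number"}}},"rotation":{"type":"array","items":{"type":"array","items":{"type":"number"}}},"newtons":{"type":"number"}},"required":["fingers","travel","rotation"]}

```bash
mkdir -p pics; cat > h.py <<'E'
from workcell import *
import numpy as np, cv2
from scipy.spatial.transform import Rotation as R
def K(c): return np.array([[c['fx'],0,c['cx']],[0,c['fy'],c['cy']],[0,0,1.]]), np.array([c['k1'],0,0,0,0.])
def ray(c,px):
    k,d=K(c); s=cv2.undistortPoints(np.array([[px]],float),k,d)[0,0]
    E=np.array(c['extrinsics']); r=E[:3,:3].T; return -r@E[:3,3], r@np.array([s[0],s[1],1])
def onz(c,px,z):
    o,v=ray(c,px); return o+v*(z-o[2])/v[2]
def proj(c,P):
    k,d=K(c); E=np.array(c['extrinsics'])
    return cv2.projectPoints(np.atleast_2d(np.array(P,float)),cv2.Rodrigues(E[:3,:3])[0],E[:3,3],k,d)[0][:,0]
def tri(c1,p1,c2,p2):
    o1,v1=ray(c1,p1);o2,v2=ray(c2,p2)
    t=np.linalg.lstsq(np.c_[v1,-v2],o2-o1,rcond=None)[0]; a=o1+v1*t[0];b=o2+v2*t[1]
    return (a+b)/2, np.linalg.norm(a-b)
def save(c,n,box=None):
    im=c['image'][:,:,::-1]
    if box: l,t,w,h=box; im=im[t:t+h,l:l+w]
    s=min(800/im.shape[1],600/im.shape[0]); cv2.imwrite(f'pics/{n}.png',cv2.resize(im,None,fx=s,fy=s,interpolation=cv2.INTER_CUBIC))
def st():
    s=read_state(); print('t',round(s['time'],2),'tcp',np.round(s['tool_pos'],4),'\n',np.round(R.from_rotvec(s['tcp_rot']).as_matrix(),3).tolist(),'w',round(s['width'],3),'gf',s['grip_force'],'F',np.round(s['wrist_force'],1)); return s
E
cat > a.py <<'E'
from h import *
np.set_printoptions(suppress=True,precision=3)
st()
C={n:read_camera(n) for n in('top','side')}
for n in C: save(C[n],n+'0'); print(n,C[n]['fx'],C[n]['k1'],'pos',ray(C[n],[280,210])[0])
Z={'carton_a':.008,'jar':.008,'tin':.008,'roller':.022,'tray':0,'caddy_floor':.04,'caddy_post':None,'caddy_rest':.085}
for k in Z:
    T={n:tip_of(n,k) for n in C}
    for n in C:
        for d in T[n]:
            print(k,n,round(d['p'],2),np.round(d['location'],1),onz(C[n],d['location'],Z[k] if Z[k] is not None else .055+.03))
E
python3 a.py
```

```text
t 0.0 tcp [0.15  0.657 0.23 ] 
 [[-0.975, 0.223, -0.001], [0.223, 0.975, -0.002], [0.0, -0.002, -1.0]] w 0.998 gf 0.0 F [-0.7 -0.9  0.5]
top 545.0996177169607 -0.08010322597152834 pos [ 0.276 -0.041  1.449]
side 479.34793104251526 -0.09542206202308606 pos [0.427 0.817 1.124]
carton_a top 0.85 [235.  227.8] [0.442 0.052 0.008]
carton_a top 0.84 [359.3 319.7] [ 0.201 -0.275  0.008]
carton_a top 0.8 [409.  260.9] [ 0.355 -0.41   0.008]
carton_a top 0.76 [431.2 297. ] [ 0.259 -0.467  0.008]
carton_a top 0.6 [414.2 186.1] [ 0.557 -0.431  0.008]
carton_a top 0.59 [360.6 229.9] [ 0.437 -0.283  0.008]
carton_a side 0.95 [294.5 246.8] [0.44  0.06  0.008]
carton_a side 0.84 [304.2 157.1] [ 0.425 -0.295  0.008]
carton_a side 0.84 [370.9 165.6] [ 0.209 -0.271  0.008]
carton_a side 0.75 [268.6 131.2] [ 0.552 -0.412  0.008]
carton_a side 0.58 [351.8 124.9] [ 0.265 -0.464  0.008]
carton_a side 0.54 [328.9 138.5] [ 0.345 -0.389  0.008]
roller top 0.74 [151.2 257.8] [0.36  0.27  0.022]
roller side 0.76 [322.8 315.1] [0.358 0.271 0.022]
roller side 0.24 [250.7 142.3] [ 0.605 -0.339  0.022]
tray top 0.87 [299.3 229.9] [ 0.438 -0.119  0.   ]
tray side 0.6 [298.9 200. ] [ 0.435 -0.118  0.   ]
caddy_floor top 0.84 [306.  165.2] [ 0.606 -0.136  0.04 ]
caddy_floor side 0.62 [243.4 185.6] [ 0.604 -0.13   0.04 ]
caddy_floor side 0.52 [212.8 174.2] [ 0.704 -0.171  0.04 ]
caddy_floor side 0.32 [175.3 350. ] [0.706 0.396 0.04 ]
caddy_post top 0.65 [359.6 155.9] [ 0.62  -0.271  0.085]
caddy_post side 0.95 [248.3 141.5] [ 0.603 -0.276  0.085]
caddy_rest side 0.84 [212.5 173.6] [ 0.694 -0.132  0.085]
```

View pics/top0.png

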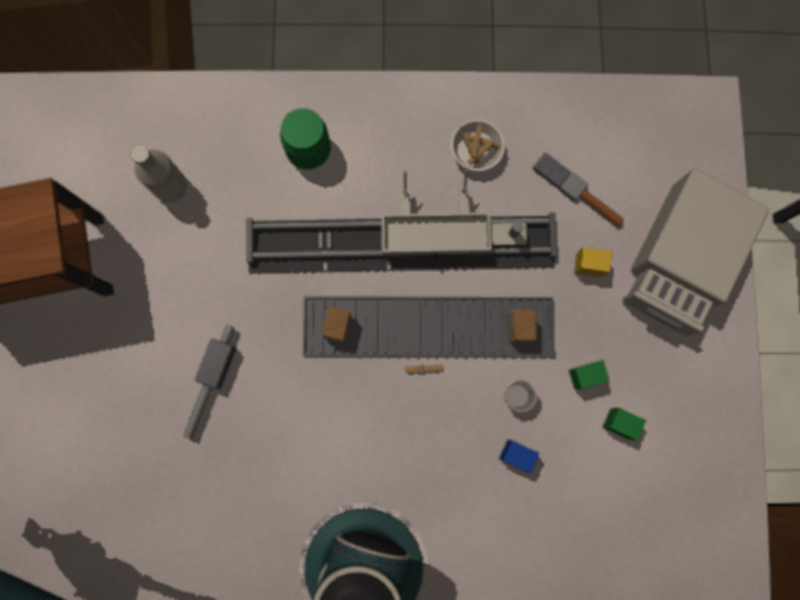

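View pics/side0.png

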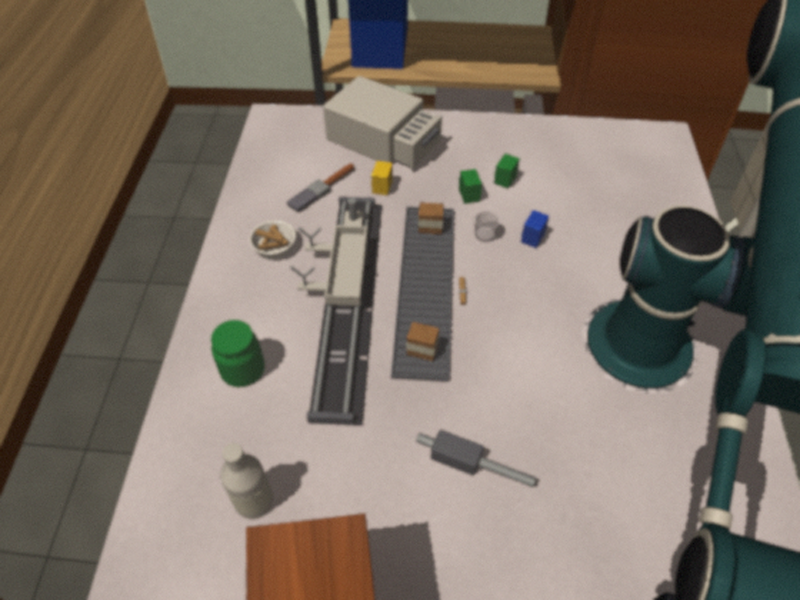

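The top view shows the caddy box centred at about zoomed (437,235) with its post at (516,232). The brown cartons are at (337,324) and (524,325) on the tray, and the roller is at (212,365). There is no jar or tin, and the white rail marks are at (325,267) and (388,267). The side view agrees. Next I'll fit the poses.

```bash
cat > fit.py <<'E'
from h import *
from scipy.optimize import minimize
def box(x0,x1,y0,y1,z0,z1): return np.array([[x,y,z] for x in(x0,x1) for y in(y0,y1) for z in(z0,z1)])
def cyl(x0,x1,r,z): 
    a=np.linspace(0,2*np.pi,16); return np.array([[x,r*np.cos(t),z+r*np.sin(t)] for x in(x0,x1) for t in a])
def carton(z=.008): return [box(-.027,.027,-.02,.02,z,z+.06)]
def roller(z=.022): return [box(-.042,.042,-.022,.022,z-.022,z+.022),cyl(.042,.075,.009,z),cyl(-.142,-.042,.009,z)]
def fit(C,M,parts,x0):
    S=4
    def cost(p):
        c,s=np.cos(p[2]),np.sin(p[2]); J=0
        for n in M:
            im=np.zeros((420*S,560*S),np.uint8)
            for P in parts:
                W=P@np.array([[c,s,0],[-s,c,0],[0,0,1]])+[p[0],p[1],0]
                u=((proj(C[n],W)+.5)*S).astype(np.int32); cv2.fillConvexPoly(im,cv2.convexHull(u),1)
            im=cv2.resize(im.astype(np.float32),(560,420),interpolation=cv2.INTER_AREA); m=M[n].astype(np.float32)
            J+=np.abs(im-m).sum()/m.sum()
        return J
    best=None
    for d in(-.3,0,.3):
        x=np.array(x0)+[0,0,d]
        r=minimize(cost,x,method='Nelder-Mead',options=dict(initial_simplex=x+np.array([[0,0,0],[.01,0,0],[0,.01,0],[0,0,.2]]),xatol=1e-4,fatol=1e-4,maxiter=120))
        if best is None or r.fun<best.fun: best=r
    return np.round(best.x,4),round(best.fun,3)
def pick(n,C,name,P):
    p=proj(C,P)[0]; L=[m for m in regions_of(n,name) if m['p']>.3]
    return min(L,key=lambda m:np.hypot(m['bbox'][0]+m['bbox'][2]/2-p[0],m['bbox'][1]+m['bbox'][3]/2-p[1]))['mask']
E
cat > b.py <<'E'
from fit import *
np.set_printoptions(suppress=True,precision=4)
C={n:read_camera(n) for n in('top','side')}
for x in([.44,.055,0],[.433,-.288,0]):
    print('carton',fit(C,{n:pick(n,C[n],'carton_a',[x[0],x[1],.038]) for n in C},carton(),x))
print('roller',fit(C,{n:pick(n,C[n],'roller',[.36,.27,.022]) for n in C},roller(),[.36,.27,.5]))
t={n:tip_of(n,'caddy_post') for n in C}; print('post',tri(C['top'],t['top'][0]['location'],C['side'],t['side'][0]['location']))
t={n:tip_of(n,'caddy_floor') for n in C}; print('floor',tri(C['top'],t['top'][0]['location'],C['side'],t['side'][0]['location']))
for n in C:
    for m in regions_of(n,'caddy')[:2]+regions_of(n,'caddy_floor')[:1]: print(n,m['p'],m['bbox'])
s=1.42857
for q in([248,218],[553,213],[250,268],[555,262],[325,267],[388,267],[404,297],[305,297],[552,297]): print(q,onz(C['top'],np.array(q)/s,.02))
save(C['top'],'topc',(160,110,250,150)); save(C['side'],'sidec',(190,110,150,200))
E
python3 b.py
```

```text
carton (array([ 0.4385,  0.0498, -0.2004]), np.float64(0.232))
carton (array([ 0.4374, -0.2897,  0.0313]), np.float64(0.22))
roller (array([ 0.3675,  0.2734, -0.3432]), np.float64(0.207))
post (array([ 0.6114, -0.2786,  0.0899]), np.float64(0.0071027070018838704))
floor (array([ 0.6035, -0.1355,  0.0372]), np.float64(0.014955075271711485))
top 0.65 [267.6, 129.0, 101.4, 49.4]
top 0.79 [268.1, 118.7, 103.7, 61.9]
side 0.74 [205.5, 141.3, 52.4, 71.3]
side 0.83 [205.4, 139.5, 56.0, 74.5]
[248, 218] [0.6437 0.22   0.02  ]
[553, 213] [ 0.6565 -0.3578  0.02  ]
[250, 268] [0.5476 0.2131 0.02  ]
[555, 262] [ 0.5616 -0.3586  0.02  ]
[325, 267] [0.55   0.0729 0.02  ]
[388, 267] [ 0.5505 -0.0447  0.02  ]
[404, 297] [ 0.4939 -0.0746  0.02  ]
[305, 297] [0.4932 0.1091 0.02  ]
[552, 297] [ 0.495 -0.351  0.02 ]
```

View pics/topc.png

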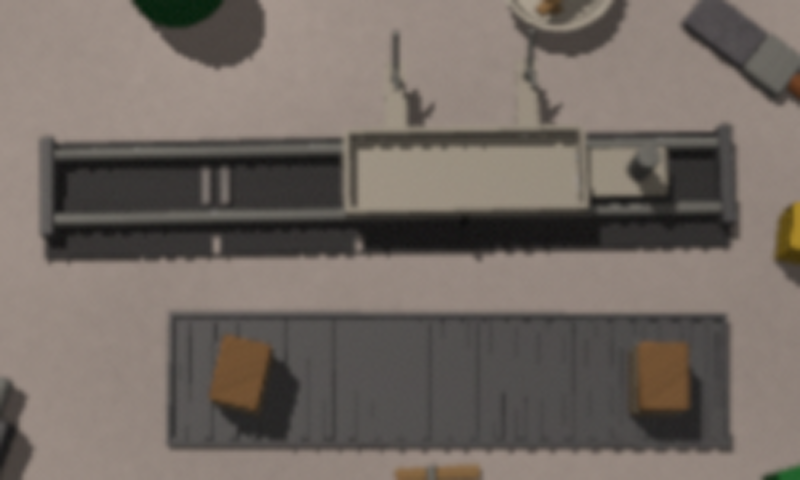

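The crop shows the box rim corners at about (346,132), (588,130), (588,210) and (346,212). The pointer is at (464,222), the rail marks are at (216,243) and (358,243), and the post top is at (645,160).

```bash
cat > c.py <<'E'
from h import *
np.set_printoptions(suppress=True,precision=4)
c=read_camera('top')
f=lambda p,z: onz(c,np.array(p)/3.2+[160,110]-.3,z)
k=[f(p,.062) for p in([346,132],[588,129],[587,210],[346,213])]
print(k,'centre',np.mean(k,0), 'len',k[0]-k[1],k[3]-k[2])
print('post',f([645,160],.09),'pointer',f([464,222],.035),'marks',f([216,243],.01),f([358,243],.01))
print('rail rods',f([55,152],.03),f([720,143],.03),f([55,219],.03),f([720,207],.03))
print('rests',f([395,35],.094),f([532,35],.094))
print('tray',f([170,315],.01),f([726,317],.01),f([170,447],.01),f([728,449],.01))
E
python3 c.py
```

```text
[array([ 0.6381, -0.0344,  0.062 ]), array([ 0.6419, -0.2329,  0.062 ]), array([ 0.574 , -0.2308,  0.062 ]), array([ 0.5705, -0.0347,  0.062 ])] centre [ 0.6061 -0.1332  0.062 ] len [-0.0038  0.1985  0.    ] [-0.0035  0.1961  0.    ]
post [ 0.6092 -0.2745  0.09  ] pointer [ 0.5691 -0.1323  0.035 ] marks [0.5553 0.0745 0.01  ] [ 0.5558 -0.0447  0.01  ]
rail rods [0.6284 0.209  0.03  ] [ 0.6391 -0.3486  0.03  ] [0.5713 0.2071 0.03  ] [ 0.5841 -0.3469  0.03  ]
rests [ 0.7106 -0.0737  0.094 ] [ 0.7114 -0.1845  0.094 ]
tray [0.494 0.112 0.01 ] [ 0.4942 -0.3536  0.01  ] [0.3839 0.1099 0.01  ] [ 0.3834 -0.3523  0.01  ]
```

View pics/sidec.png

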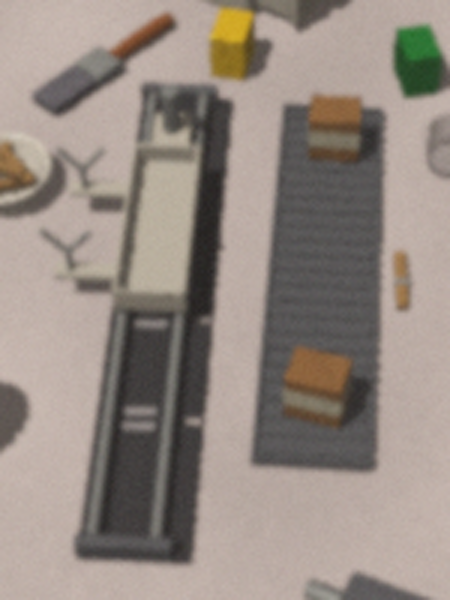

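```bash
cat > go.py <<'E'
import sys
from h import *
# go.py yaw_deg(of tool y) x y z ... waypoints ; prints rows in tool axes
a=[float(v) for v in sys.argv[1:]]; s=st()
R0=R.from_rotvec(s['tcp_rot']); p=np.array(s['tool_pos']); t=np.radians(a[0])
y=np.array([np.cos(t),np.sin(t),0]); z=np.array([0,0,-1.]); R1=R.from_matrix(np.c_[np.cross(y,z),y,z])
d=np.degrees((R0.inv()*R1).as_rotvec())/6; n=max(1,int(np.ceil(np.abs(d).max()))); print('ROT',n,'x',np.round(d/n,3))
for w in np.array(a[1:]).reshape(-1,3):
    D=R1.inv().apply(w-p)/.05; n=max(1,int(np.ceil(np.linalg.norm(D)/.95))); print('MOVE',n,'x',np.round(D/n,3),'total',np.round(D,3)); p=w
E
python3 go.py 91.15 .6088 -.278 .16 .6088 -.278 .055
```

```text
t 1.75 tcp [0.1505 0.658  0.2313] 
 [[-0.975, 0.223, -0.0], [0.223, 0.975, -0.0], [-0.0, -0.0, -1.0]] w 1.0 gf 0.0 F [-0.9 -0.4 -0.3]
ROT 3 x [-0.    -0.    -0.779]
MOVE 22 x [-0.4   -0.859  0.065] total [ -8.789 -18.9     1.425]
MOVE 3 x [0.  0.  0.7] total [0.  0.  2.1]
```

Call:
apply_moves:
  fingers: [0.6,0.6,0.6,0.6,0.6,0.6,0.6,0.6,0.6,0.6,0.6,0.6]
  travel:
    - [0,0,0]
    - [0,0,0]
    - [0,0,0]
    - [-0.4,-0.86,0]
    - [-0.4,-0.86,0]
    - [-0.4,-0.86,0]
    - [-0.4,-0.86,0]
    - [-0.4,-0.86,0]
    - [-0.4,-0.86,0]
    - [-0.4,-0.86,0]
    - [-0.4,-0.86,0]
    - [-0.4,-0.86,0]
  rotation:
    - [0,0,-0.78]
    - [0,0,-0.78]
    - [0,0,-0.78]
    - [0,0,0]
    - [0,0,0]
    - [0,0,0]
    - [0,0,0]
    - [0,0,0]
    - [0,0,0]
    - [0,0,0]
    - [0,0,0]
    - [0,0,0]
  newtons: 40

```text
time: 2.95
tool_pos: [0.3387, 0.2731, 0.2317]
tcp_rot: [-0.033, 3.14, 0.001]
wrist_force: [0.8, -0.2, 0.6]
width: 0.599
grip_force: 0.0
```

Call:
apply_moves:
  fingers: [0.6,0.6,0.6,0.6,0.6,0.6,0.6,0.6,0.6,0.6,0.6,0.6]
  travel:
    - [-0.4,-0.86,0]
    - [-0.4,-0.86,0]
    - [-0.4,-0.86,0]
    - [-0.4,-0.86,0]
    - [-0.4,-0.86,0]
    - [-0.4,-0.86,0]
    - [-0.4,-0.86,0]
    - [-0.4,-0.86,0]
    - [-0.4,-0.86,0]
    - [-0.4,-0.86,0]
    - [0,0,0.7]
    - [0,0,0]
  rotation:
    - [0,0,0]
    - [0,0,0]
    - [0,0,0]
    - [0,0,0]
    - [0,0,0]
    - [0,0,0]
    - [0,0,0]
    - [0,0,0]
    - [0,0,0]
    - [0,0,0]
    - [0,0,0]
    - [0,0,0]

```text
time: 4.15
tool_pos: [0.5441, -0.1516, 0.1918]
tcp_rot: [0.028, -3.133, -0.004]
wrist_force: [-2.0, -0.2, -1.7]
width: 0.598
grip_force: 0.0
```

```bash
python3 go.py 91.15 .6088 -.278 .11 .6088 -.278 .055
```

```text
t 4.15 tcp [ 0.5441 -0.1516  0.1918] 
 [[-1.0, -0.018, -0.008], [-0.018, 1.0, 0.003], [0.008, 0.003, -1.0]] w 0.598 gf 0.0 F [-2.  -0.2 -1.7]
ROT 1 x [ 0.028 -0.077 -0.022]
MOVE 4 x [-0.311 -0.639  0.409] total [-1.243 -2.554  1.635]
MOVE 2 x [0.   0.   0.55] total [0.  0.  1.1]
```

Call:
apply_moves:
  fingers: [0.6,0.6,0.6,0.6,0.6]
  travel:
    - [-0.31,-0.64,0.41]
    - [-0.31,-0.64,0.41]
    - [-0.31,-0.64,0.41]
    - [-0.31,-0.64,0.41]
    - [0,0,0]
  rotation:
    - [0,0,0]
    - [0,0,0]
    - [0,0,0]
    - [0,0,0]
    - [0,0,0]

```text
time: 4.65
tool_pos: [0.6109, -0.2794, 0.1111]
tcp_rot: [0.03, -3.137, -0.002]
wrist_force: [-0.6, 1.3, -1.3]
width: 0.602
grip_force: 0.0
```

```bash
python3 go.py 91.15 .6088 -.278 .055; python3 -c "
from h import *
c=read_camera('top');save(c,'t1',(260,120,150,100))
d=read_camera('side');print([(x['location'],tri(c,[359.6,155.9],d,x['location'])) for x in tip_of('side','caddy_post')[:1]])
im=np.hstack([cv2.resize(q['image'][b[1]:b[1]+90,b[0]:b[0]+90],(400,400)) for q,b in((c,(310,115)),(d,(205,110)))]);cv2.imwrite('pics/t1.png',im[:,:,::-1])"
```

```text
t 4.65 tcp [ 0.6109 -0.2794  0.1111] 
 [[-1.0, -0.019, -0.004], [-0.019, 1.0, 0.001], [0.004, 0.001, -1.0]] w 0.602 gf 0.0 F [-0.6  1.3 -1.3]
ROT 1 x [ 0.013 -0.041 -0.01 ]
MOVE 2 x [0.02  0.014 0.561] total [0.041 0.028 1.122]
[([249.2, 139.4], (array([ 0.6063338 , -0.26655358,  0.10574069]), np.float64(0.01734888866730169)))]
```

View pics/t1.png

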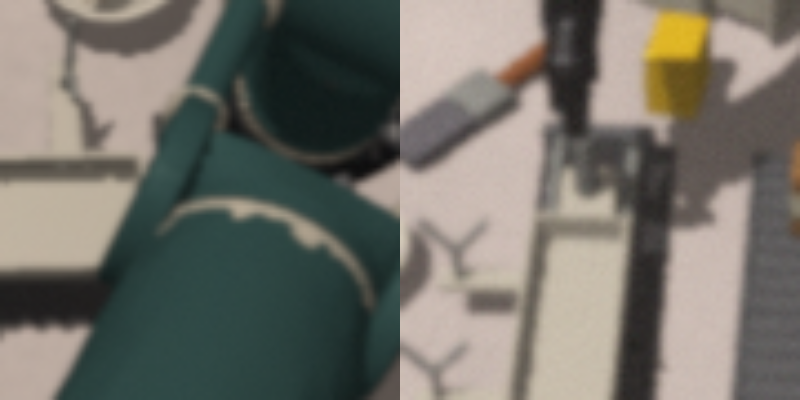

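The gripper hangs just above the post in the side crop, with its tip near (575,125) and the post near (595,170). I'll descend and close.

```bash
python3 -c "
from h import *
d=read_camera('side');p=proj(d,[[.611,-.279,.111],[.609,-.278,.09]]);print((p-[205,110])*4.444+[400,0])"
```

```text
[[579.46617242 108.98235457]
 [583.79128579 132.13240857]]
```

Call:
apply_moves:
  fingers: [0.6,0.6,0.6,0.6,0.6]
  travel:
    - [0.04,0.03,0.3]
    - [0,0,0.3]
    - [0,0,0.3]
    - [0,0,0.2]
    - [0,0,0]
  rotation:
    - [0,0,0]
    - [0,0,0]
    - [0,0,0]
    - [0,0,0]
    - [0,0,0]

```text
time: 5.35
tool_pos: [0.6074, -0.2752, 0.056]
tcp_rot: [0.032, -3.137, -0.004]
wrist_force: [-0.8, 0.2, -0.3]
width: 0.603
grip_force: 0.0
```

Call:
apply_moves:
  fingers: [0,0,0,0,0,0]
  travel:
    - [0,0,0]
    - [0,0,0]
    - [0,0,0]
    - [0,0,0]
    - [0,0,0]
    - [0,0,0]
  rotation:
    - [0,0,0]
    - [0,0,0]
    - [0,0,0]
    - [0,0,0]
    - [0,0,0]
    - [0,0,0]

```text
time: 5.95
tool_pos: [0.61, -0.2766, 0.0601]
tcp_rot: [-0.032, 3.14, -0.001]
wrist_force: [-0.7, 0.5, 1.5]
width: 0.221
grip_force: 39.5
```

Call:
apply_moves:
  fingers: [0,0,0,0,0,0,0,0,0,0]
  travel:
    - [0,0.22,0]
    - [0,0.22,0]
    - [0,0.22,0]
    - [0,0.22,0]
    - [0,0.22,0]
    - [0,0.22,0]
    - [0,0.22,0]
    - [0,0.22,0]
    - [0,0,0]
    - [0,0,0]
  rotation:
    - [0,0,0]
    - [0,0,0]
    - [0,0,0]
    - [0,0,0]
    - [0,0,0]
    - [0,0,0]
    - [0,0,0]
    - [0,0,0]
    - [0,0,0]
    - [0,0,0]

```text
time: 6.95
tool_pos: [0.6079, -0.1867, 0.06]
tcp_rot: [-0.033, 3.141, 0.001]
wrist_force: [-0.3, 0.2, 6.1]
width: 0.217
grip_force: 40.4
```

Call:
apply_moves:
  fingers: [0.6,0.6,0.6,0.6,0.6,0.6]
  travel:
    - [0,0,0]
    - [0,0,0]
    - [0,0,0]
    - [0,0,-0.9]
    - [0,0,-0.9]
    - [0,0,0]
  rotation:
    - [0,0,0]
    - [0,0,0]
    - [0,0,0]
    - [0,0,0]
    - [0,0,0]
    - [0,0,0]

```text
time: 7.55
tool_pos: [0.6124, -0.1899, 0.1569]
tcp_rot: [-0.032, 3.129, -0.006]
wrist_force: [2.3, -0.3, 0.7]
width: 0.601
grip_force: 0.0
```

```bash
python3 -c "
from h import *
c=read_camera('top');d=read_camera('side')
im=np.hstack([cv2.resize(q['image'][b[1]:b[1]+b[2],b[0]:b[0]+b[2]],(400,400)) for q,b in((c,(220,120,90)),(d,(190,130,120)))]);cv2.imwrite('pics/t2.png',im[:,:,::-1])
for n,q in(('top',c),('side',d)):
  for k,z in(('caddy_floor',.04),('caddy_rest',.085)):
    for x in tip_of(n,k)[:1]: print(n,k,onz(q,x['location'],z))"
```

```text
top caddy_floor [ 0.60970019 -0.04392141  0.04      ]
side caddy_rest [ 0.6827685  -0.03796455  0.085     ]
```

View pics/t2.png

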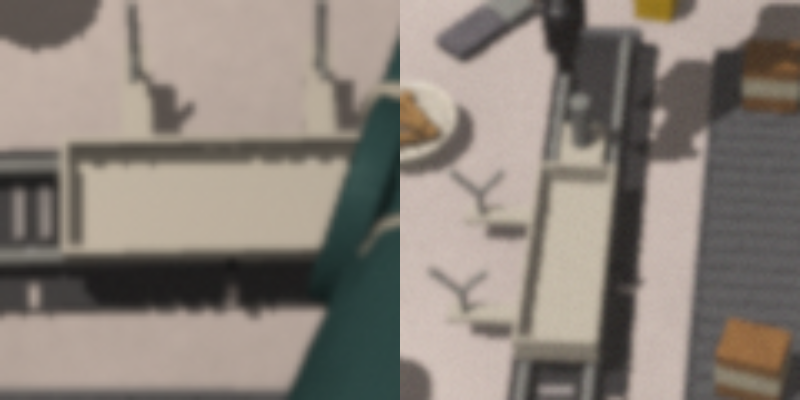

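The left crop shows the pointer at (232,270) meeting the mark at (232,293), so the caddy is at the middle stop. Next is carton B.

Call:
apply_moves:
  fingers: [0.6,0.6,0.6,0.6,0.6,0.6,0.6,0.6,0.6,0.6,0.6,0.6]
  travel:
    - [0,0,0]
    - [0,0,0]
    - [0,0,0]
    - [0,0,0]
    - [0,0,0]
    - [0,0,0]
    - [0,0,0]
    - [0,0,0]
    - [0,0,0]
    - [0,0,0]
    - [0,0,0]
    - [0,0,0]
  rotation:
    - [0,0,1]
    - [0,0,1]
    - [0,0,1]
    - [0,0,1]
    - [0,0,1]
    - [0,0,1]
    - [0,0,1]
    - [0,0,1]
    - [0,0,1]
    - [0,0,1]
    - [0,0,1]
    - [0,0,1]

```text
time: 9.05
tool_pos: [0.6065, -0.188, 0.1472]
tcp_rot: [-1.824, -2.553, 0.002]
wrist_force: [0.1, -0.2, 0.7]
width: 0.599
grip_force: 0.0
```

```bash
python3 go.py 1.8 .4374 -.2897 .1 .4374 -.2897 .036
```

```text
t 9.05 tcp [ 0.6065 -0.188   0.1472] 
 [[-0.324, 0.946, -0.003], [0.946, 0.324, 0.001], [0.002, -0.003, -1.0]] w 0.599 gf 0.0 F [ 0.1 -0.2  0.7]
ROT 3 x [-0.01  -0.006  0.95 ]
MOVE 5 x [-0.385 -0.689  0.189] total [-1.927 -3.444  0.943]
MOVE 2 x [0.   0.   0.64] total [0.   0.   1.28]
```

Call:
apply_moves:
  fingers: [0.9,0.9,0.9,0.9,0.9,0.9,0.9,0.9,0.9]
  travel:
    - [0,0,0]
    - [0,0,0]
    - [0,0,0]
    - [-0.39,-0.69,0]
    - [-0.39,-0.69,0]
    - [-0.39,-0.69,0]
    - [-0.39,-0.69,0.4]
    - [-0.39,-0.69,0.5]
    - [0,0,0]
  rotation:
    - [0,0,0.95]
    - [0,0,0.95]
    - [0,0,0.95]
    - [0,0,0]
    - [0,0,0]
    - [0,0,0]
    - [0,0,0]
    - [0,0,0]
    - [0,0,0]

```text
time: 9.95
tool_pos: [0.4314, -0.2907, 0.0986]
tcp_rot: [-2.177, -2.249, 0.004]
wrist_force: [-0.3, 1.3, -0.1]
width: 0.901
grip_force: 0.0
```

```bash
python3 go.py 1.8 .4374 -.2897 .036;  python3 -c "
from fit import *
d=read_camera('side');p=proj(d,[read_state()['tool_pos']]);print(p,(p-[260,100])*5)
print(fit({'side':d},{'side':pick('side',d,'carton_a',[.437,-.29,.038])},carton(),[.437,-.29,.03]))
save(d,'t3',(260,100,120,100))"
```

```text
t 9.95 tcp [ 0.4314 -0.2907  0.0986] 
 [[-0.032, 0.999, -0.01], [0.999, 0.032, 0.006], [0.007, -0.01, -1.0]] w 0.901 gf 0.0 F [-0.3  1.3 -0.1]
ROT 1 x [-0.098 -0.062  0.009]
MOVE 2 x [0.008 0.061 0.626] total [0.017 0.121 1.252]
[[302.31315034 136.88712008]] [[211.56575168 184.43560042]]
(array([ 0.4362, -0.2848,  0.0087]), np.float64(0.075))
```

View pics/t3.png

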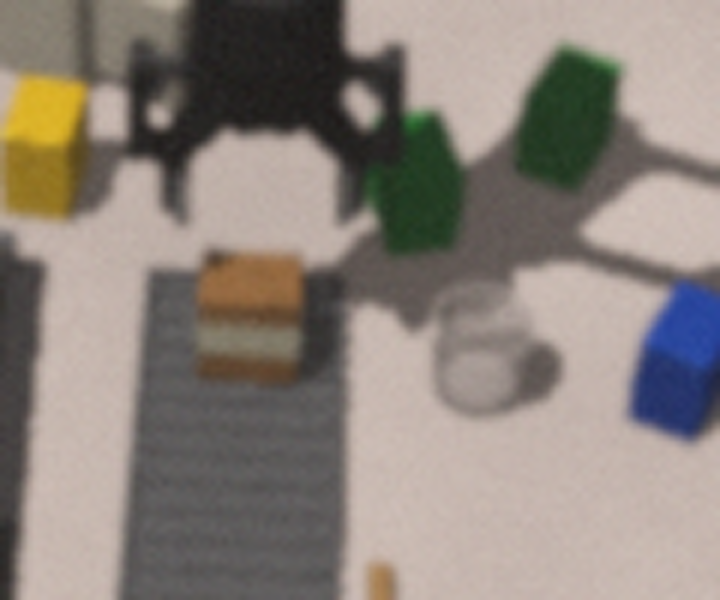

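The open fingers straddle the carton, which sits at (250,290), and the cup at (480,350) is clear of them. I'll descend and grip.

Call:
apply_moves:
  fingers: [0.9,0.9,0.9,0.9,0,0,0,0,0,0]
  travel:
    - [0.08,0.1,0.4]
    - [0,0,0.4]
    - [0,0,0.45]
    - [0,0,0]
    - [0,0,0]
    - [0,0,0]
    - [0,0,0]
    - [0,0,0]
    - [0,0,0]
    - [0,0,0]
  rotation:
    - [0,0,0]
    - [0,0,0]
    - [0,0,0]
    - [0,0,0]
    - [0,0,0]
    - [0,0,0]
    - [0,0,0]
    - [0,0,0]
    - [0,0,0]
    - [0,0,0]
  newtons: 35

```text
time: 11.05
tool_pos: [0.4448, -0.2885, 0.0431]
tcp_rot: [2.18, 2.259, 0.001]
wrist_force: [0.5, 1.5, 5.1]
width: 0.622
grip_force: 39.8
```

```bash
python3 -c "
from h import *
c=read_camera('top');save(c,'t4',(210,110,150,112))
for x in tip_of('top','caddy_floor')[:1]: print(onz(c,x['location'],.04))"; python3 go.py 1.15 .436 -.286 .145 .604 -.09 .145 .604 -.09 .07
```

```text
[ 0.61138428 -0.05504279  0.04      ]
t 11.15 tcp [ 0.4448 -0.2885  0.0431] 
 [[-0.036, 0.999, 0.002], [0.999, 0.036, -0.001], [-0.001, 0.002, -1.0]] w 0.62 gf 39.83346998691559 F [1.1 1.3 6. ]
ROT 1 x [0.022 0.013 0.149]
MOVE 3 x [ 0.018 -0.059 -0.679] total [ 0.053 -0.176 -2.038]
MOVE 6 x [0.642 0.573 0.   ] total [3.852 3.438 0.   ]
MOVE 2 x [0.   0.   0.75] total [0.  0.  1.5]
```

View pics/t4.png

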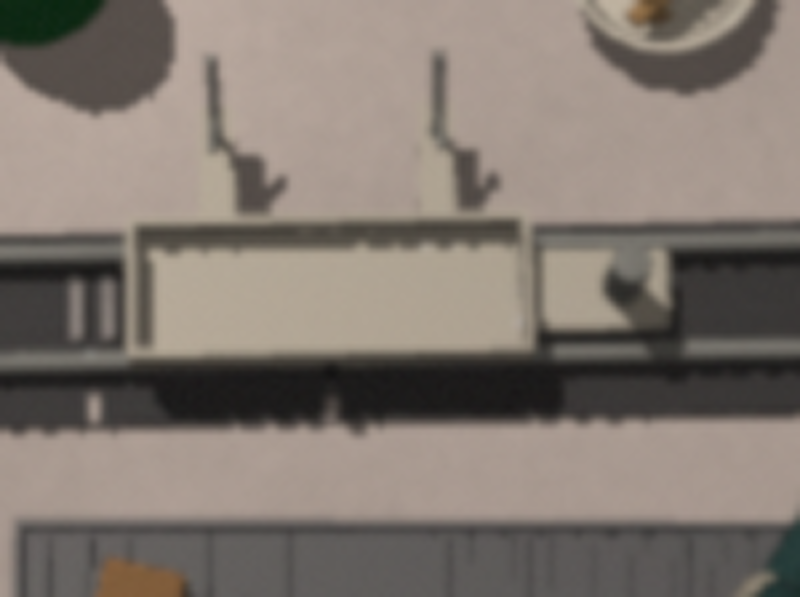

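The caddy is empty in this crop, with its pointer at (330,370) over the mark at (330,408) and its rim corners at about (130,226), (535,220), (535,352) and (128,362). I'll check the state noise and the box centre.

```bash
python3 -c "
from h import *
np.set_printoptions(suppress=True,precision=4)
for i in range(6):
  c=read_camera('top'); s=read_state(); print(s['time'],np.round(s['tool_pos'],4),s['width'],np.round(s['wrist_force'],1))
f=lambda p,z: onz(c,np.array(p)/5.333+[210,110]-.4,z)
k=[f(p,.062) for p in([130,224],[535,219],[535,352],[128,362])];print(k,np.mean(k,0))
print('inner',f([150,352],.042),f([522,346],.042),'rests',f([211,57],.094),f([437,52],.094),'post',f([630,262],.09),'mark',f([330,408],.01),'ptr',f([330,370],.035))"
```

```text
11.2 [ 0.4448 -0.2885  0.0431] 0.621675821678834 [1.  1.8 6.9]
11.25 [ 0.4448 -0.2885  0.0431] 0.6225588235746211 [0.5 1.7 5.7]
11.3 [ 0.4448 -0.2885  0.0431] 0.6271026294551374 [1.2 1.4 7. ]
11.35 [ 0.4448 -0.2885  0.0431] 0.6266968987572088 [0.9 0.7 6. ]
11.4 [ 0.4448 -0.2884  0.0431] 0.6230180186597715 [1.2 1.1 6.5]
11.45 [ 0.4448 -0.2885  0.0431] 0.6258854259611621 [1.  1.6 6.4]
[array([0.636 , 0.0542, 0.062 ]), array([ 0.6395, -0.1447,  0.062 ]), array([ 0.5727, -0.1442,  0.062 ]), array([0.5669, 0.0541, 0.062 ])] [ 0.6038 -0.0451  0.062 ]
inner [0.5761 0.0447 0.042 ] [ 0.58   -0.1392  0.042 ] rests [0.7111 0.014  0.094 ] [ 0.7142 -0.0954  0.094 ] post [ 0.6112 -0.1881  0.09  ] mark [ 0.5546 -0.0444  0.01  ] ptr [ 0.5689 -0.0443  0.035 ]
```

```bash
python3 go.py 1.15 .4448 -.2885 .145 .6045 -.0837 .145 .6045 -.0837 .079
```

```text
t 11.45 tcp [ 0.4448 -0.2885  0.0431] 
 [[-0.036, 0.999, 0.002], [0.999, 0.036, -0.001], [-0.001, 0.002, -1.0]] w 0.626 gf 39.83792066574097 F [1.  1.6 6.4]
ROT 1 x [0.022 0.012 0.15 ]
MOVE 3 x [-0.    -0.    -0.679] total [-1.000e-03 -1.000e-03 -2.038e+00]
MOVE 6 x [0.672 0.546 0.   ] total [4.031 3.276 0.   ]
MOVE 2 x [0.   0.   0.66] total [0.   0.   1.32]
```

Call:
apply_moves:
  fingers: [0,0,0,0,0,0,0,0,0,0,0]
  travel:
    - [0,0,-0.5]
    - [0,0,-0.8]
    - [0,0,-0.74]
    - [0.65,0.5,0]
    - [0.65,0.5,0]
    - [0.65,0.5,0]
    - [0.65,0.5,0]
    - [0.65,0.5,0]
    - [0.65,0.5,0]
    - [0,0,0]
    - [0,0,0]
  rotation:
    - [0,0,0]
    - [0,0,0]
    - [0,0,0.15]
    - [0,0,0]
    - [0,0,0]
    - [0,0,0]
    - [0,0,0]
    - [0,0,0]
    - [0,0,0]
    - [0,0,0]
    - [0,0,0]

```text
time: 12.55
tool_pos: [0.5893, -0.0891, 0.143]
tcp_rot: [-2.195, -2.246, 0.002]
wrist_force: [-0.6, -0.3, -1.2]
width: 0.622
grip_force: 38.9
```

```bash
python3 go.py 1.15  .6045 -.0837 .1 .6045 -.0837 .076; python3 -c "
from fit import *
np.set_printoptions(suppress=True,precision=4)
d=read_camera('side');s=read_state();z=s['tool_pos'][2]-.0351
print(fit({'side':d},{'side':pick('side',d,'carton_a',[.604,-.08,z+.03])},carton(z),[.604,-.08,.02]))"
```

```text
t 12.55 tcp [ 0.5893 -0.0891  0.143 ] 
 [[-0.023, 1.0, -0.002], [1.0, 0.023, -0.0], [-0.0, -0.002, -1.0]] w 0.622 gf 38.94351124763489 F [-0.6 -0.3 -1.2]
ROT 1 x [-0.017  0.002  0.024]
MOVE 1 x [0.101 0.306 0.86 ] total [0.101 0.306 0.86 ]
MOVE 1 x [0.   0.   0.48] total [0.   0.   0.48]
(array([ 0.5903, -0.0871,  0.105 ]), np.float64(0.11))
```

Call:
apply_moves:
  fingers: [0,0,0,0,0]
  travel:
    - [0.07,0.15,0]
    - [0.05,0.15,0.4]
    - [0,0,0.4]
    - [0,0,0]
    - [0,0,0]
  rotation:
    - [0,0,0]
    - [0,0,0]
    - [0,0,0]
    - [0,0,0]
    - [0,0,0]

```text
time: 13.15
tool_pos: [0.604, -0.0842, 0.1035]
tcp_rot: [-2.199, -2.242, 0.001]
wrist_force: [0.2, -1.2, -0.4]
width: 0.624
grip_force: 38.9
```

```bash
python3 go.py 1.15  .6045 -.0825 .077
```

```text
t 13.15 tcp [ 0.604  -0.0842  0.1035] 
 [[-0.019, 1.0, -0.001], [1.0, 0.019, 0.0], [0.0, -0.001, -1.0]] w 0.624 gf 38.93962740898132 F [ 0.2 -1.2 -0.4]
ROT 1 x [-0.014 -0.003 -0.009]
MOVE 1 x [0.033 0.012 0.529] total [0.033 0.012 0.529]
```

Call:
apply_moves:
  fingers: [0,0,0,0]
  travel:
    - [0.03,0.01,0.3]
    - [0,0,0.22]
    - [0,0,0]
    - [0,0,0]
  rotation:
    - [0,0,0]
    - [0,0,0]
    - [0,0,0]
    - [0,0,0]

```text
time: 13.55
tool_pos: [0.6045, -0.0819, 0.0772]
tcp_rot: [-2.198, -2.243, 0.001]
wrist_force: [0.2, -0.1, -1.2]
width: 0.618
grip_force: 39.1
```

Just above the floor. I'll lower a little more, release, and rise.

Call:
apply_moves:
  fingers: [0,0,0.8,0.8,0.8,0.8,0.8,0.8]
  travel:
    - [0,0,0.04]
    - [0,0,0]
    - [0,0,0]
    - [0,0,0]
    - [0,0,0]
    - [0,0,-0.5]
    - [0,0,-0.9]
    - [0,0,0]
  rotation:
    - [0,0,0]
    - [0,0,0]
    - [0,0,0]
    - [0,0,0]
    - [0,0,0]
    - [0,0,0]
    - [0,0,0]
    - [0,0,0]

```text
time: 14.35
tool_pos: [0.6099, -0.0829, 0.1531]
tcp_rot: [2.192, 2.236, 0.011]
wrist_force: [1.0, -0.1, 0.6]
width: 0.798
grip_force: 0.0
```

```bash
python3 -c "
from fit import *
np.set_printoptions(suppress=True,precision=4)
d=read_camera('side')
print(fit({'side':d},{'side':pick('side',d,'carton_a',[.604,-.08,.075])},carton(.04),[.604,-.08,.02]))
print(fit({'side':d},{'side':pick('side',d,'carton_a',[.438,.05,.038])},carton(),[.438,.05,-.2]))
save(d,'t5',(220,140,120,110))"; python3 go.py -10.5 .438 .05 .16 .438 .05 .11
```

```text
(array([ 0.6047, -0.0771,  0.0095]), np.float64(0.059))
(array([ 0.4386,  0.0548, -0.2317]), np.float64(0.064))
t 14.5 tcp [ 0.6052 -0.0821  0.1463] 
 [[-0.02, 1.0, 0.001], [1.0, 0.02, -0.0], [-0.0, 0.001, -1.0]] w 0.802 gf 0.0 F [-0.5 -0.1  0.4]
ROT 2 x [0.005 0.    0.971]
MOVE 5 x [ 0.398 -0.754 -0.055] total [ 1.988 -3.77  -0.274]
MOVE 2 x [0.  0.  0.5] total [0. 0. 1.]
```

View pics/t5.png

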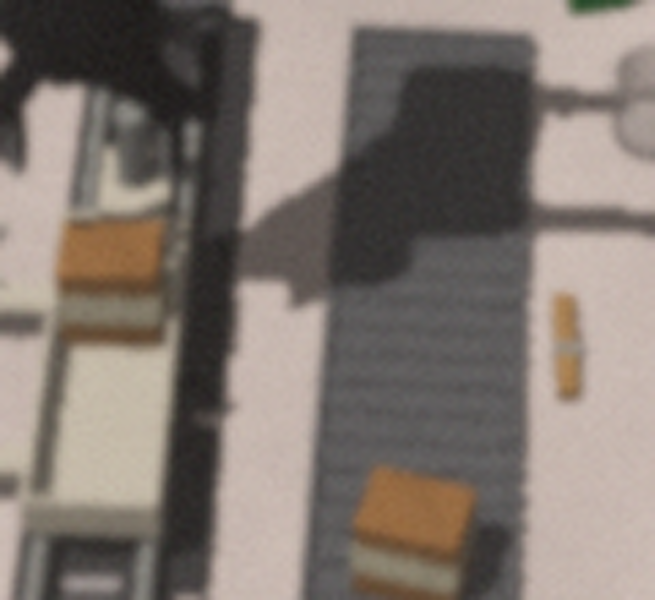

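Carton B stands on the box floor at (110,280). Carton A is at (410,530) with a yaw of about -12.5°.

Call:
apply_moves:
  fingers: [0.9,0.9,0.9,0.9,0.9,0.9,0.9,0.9,0.9,0.9]
  travel:
    - [0,0,0]
    - [0,0,0]
    - [0,0,0]
    - [0.38,-0.77,0]
    - [0.38,-0.77,0]
    - [0.38,-0.77,0]
    - [0.38,-0.77,0]
    - [0.38,-0.77,0.4]
    - [0,0,0.3]
    - [0,0,0]
  rotation:
    - [0,0,0.76]
    - [0,0,0.76]
    - [0,0,0.76]
    - [0,0,0]
    - [0,0,0]
    - [0,0,0]
    - [0,0,0]
    - [0,0,0]
    - [0,0,0]
    - [0,0,0]

```text
time: 15.5
tool_pos: [0.4334, 0.0529, 0.1072]
tcp_rot: [-2.445, -1.966, 0.009]
wrist_force: [0.1, -1.3, -0.4]
width: 0.9
grip_force: 0.0
```

```bash
python3 -c "
from h import *
for i in range(4): read_camera('side')"; python3 go.py -12.5 .4386 .0535 .036
```

```text
t 15.7 tcp [0.4388 0.0521 0.1113] 
 [[0.217, 0.976, 0.001], [0.976, -0.217, -0.0], [0.0, 0.001, -1.0]] w 0.9 gf 0.0 F [ 1.2 -0.1  0. ]
ROT 1 x [ 0.008 -0.002 -0.01 ]
MOVE 2 x [ 0.013 -0.005  0.753] total [ 0.027 -0.01   1.507]
```

Call:
apply_moves:
  fingers: [0.9,0.9,0.9,0.9,0,0,0,0,0,0]
  travel:
    - [0.03,0,0.5]
    - [0,0,0.5]
    - [0,0,0.44]
    - [0,0,0]
    - [0,0,0]
    - [0,0,0]
    - [0,0,0]
    - [0,0,0]
    - [0,0,0]
    - [0,0,0]
  rotation:
    - [0,0,0]
    - [0,0,0]
    - [0,0,0]
    - [0,0,0]
    - [0,0,0]
    - [0,0,0]
    - [0,0,0]
    - [0,0,0]
    - [0,0,0]
    - [0,0,0]

```text
time: 16.7
tool_pos: [0.4397, 0.0539, 0.0403]
tcp_rot: [2.449, 1.965, 0.004]
wrist_force: [0.9, -1.0, 6.3]
width: 0.627
grip_force: 39.3
```

```bash
python3 go.py 1.15 .4386 .0535 .145 .6035 -.032 .145 .6035 -.032 .1
```

```text
t 16.7 tcp [0.4397 0.0539 0.0403] 
 [[0.217, 0.976, 0.003], [0.976, -0.217, -0.0], [0.001, 0.003, -1.0]] w 0.627 gf 39.34973359107971 F [ 0.9 -1.   6.3]
ROT 3 x [ 0.01  -0.001 -0.759]
MOVE 3 x [-0.002 -0.007 -0.698] total [-0.007 -0.022 -2.094]
MOVE 4 x [-0.444  0.816  0.   ] total [-1.776  3.263  0.   ]
MOVE 1 x [0.  0.  0.9] total [0.  0.  0.9]
```

Call:
apply_moves:
  fingers: [0,0,0,0,0,0,0,0,0,0,0,0]
  travel:
    - [0,0,-0.5]
    - [0,0,-0.8]
    - [0,0,-0.8]
    - [0,0,0]
    - [0,0,0]
    - [0,0,0]
    - [-0.45,0.82,0]
    - [-0.45,0.82,0]
    - [-0.45,0.82,0]
    - [-0.43,0.8,0]
    - [0,0,0.4]
    - [0,0,0.4]
  rotation:
    - [0,0,0]
    - [0,0,0]
    - [0,0,0]
    - [0,0,-0.76]
    - [0,0,-0.76]
    - [0,0,-0.76]
    - [0,0,0]
    - [0,0,0]
    - [0,0,0]
    - [0,0,0]
    - [0,0,0]
    - [0,0,0]

```text
time: 17.9
tool_pos: [0.6046, -0.0327, 0.1037]
tcp_rot: [2.2, 2.242, 0.002]
wrist_force: [-0.2, 0.8, -1.5]
width: 0.625
grip_force: 38.5
```

```bash
python3 -c "
from fit import *
for i in range(3): d=read_camera('side')
z=read_state()['tool_pos'][2]-.0323
print(fit({'side':d},{'side':pick('side',d,'carton_a',[.604,-.03,z+.03])},carton(z),[.604,-.03,.02]))"; python3 go.py 1.15 .6035 -.03 .075
```

```text
(array([ 0.6027, -0.0299,  0.199 ]), np.float64(0.128))
t 18.1 tcp [ 0.6019 -0.0316  0.1031] 
 [[-0.02, 1.0, -0.002], [1.0, 0.02, 0.0], [0.0, -0.002, -1.0]] w 0.625 gf 38.421710729599 F [ 1.2  0.7 -1.8]
ROT 1 x [-0.021 -0.003  0.003]
MOVE 1 x [0.032 0.034 0.563] total [0.032 0.034 0.563]
```

Call:
apply_moves:
  fingers: [0,0,0,0]
  travel:
    - [0.03,0.03,0.3]
    - [0,0,0.25]
    - [0,0,0]
    - [0,0,0]
  rotation:
    - [0,0,0]
    - [0,0,0]
    - [0,0,0]
    - [0,0,0]

```text
time: 18.5
tool_pos: [0.6036, -0.0301, 0.0756]
tcp_rot: [-2.198, -2.243, 0.001]
wrist_force: [-0.0, 0.4, -1.2]
width: 0.626
grip_force: 38.5
```

Call:
apply_moves:
  fingers: [0,0,0.8,0.8,0.8,0.8,0.8,0.8,0.8]
  travel:
    - [0,0,0.05]
    - [0,0,0]
    - [0,0,0]
    - [0,0,0]
    - [0,0,0]
    - [0,0,-0.5]
    - [0,0,-0.9]
    - [0,0,-0.5]
    - [0,0,0]
  rotation:
    - [0,0,0]
    - [0,0,0]
    - [0,0,0]
    - [0,0,0]
    - [0,0,0]
    - [0,0,0]
    - [0,0,0]
    - [0,0,0]
    - [0,0,0]

```text
time: 19.4
tool_pos: [0.6081, -0.0306, 0.1747]
tcp_rot: [2.193, 2.238, 0.01]
wrist_force: [-0.1, -0.1, 0.9]
width: 0.8
grip_force: 0.0
```

```bash
cat > d.py <<'E'
from fit import *
np.set_printoptions(suppress=True,precision=4)
C={n:read_camera(n) for n in('top','side')}; L={}
for n in C:
    t=tip_of(n,'roller'); m=regions_of(n,'roller'); print(n,[(round(x['p'],2),onz(C[n],x['location'],.022)) for x in t[:2]])
    g=[x for x in m if x['p']>.4]
    if g: L[n]=g[0]['mask']
for ns in [[n] for n in L]+[list(L)]: print(ns,fit(C,{n:L[n] for n in ns},roller(),[.362,.271,-.35]))
d=C['side']
for y in(-.078,-.03): print(fit({'side':d},{'side':pick('side',d,'carton_a',[.604,y,.075])},carton(.04),[.604,y,.02]))
im=np.hstack([cv2.resize(C['side']['image'][b[1]:b[1]+b[2],b[0]:b[0]+b[2]],(400,400)) for b in((190,130,120),(280,270,120))]);cv2.imwrite('pics/t6.png',im[:,:,::-1])
E
python3 d.py
```

```text
top [(0.75, array([0.3614, 0.2644, 0.022 ]))]
side [(0.92, array([0.3704, 0.2694, 0.022 ]))]
['top'] (array([ 0.369 ,  0.2724, -0.3372]), np.float64(0.103))
['side'] (array([ 0.3666,  0.275 , -0.3494]), np.float64(0.093))
['top', 'side'] (array([ 0.3674,  0.2736, -0.3363]), np.float64(0.236))
(array([ 0.6061, -0.0924,  0.2129]), np.float64(0.951))
(array([ 0.6045, -0.0318,  0.056 ]), np.float64(0.097))
```

View pics/t6.png

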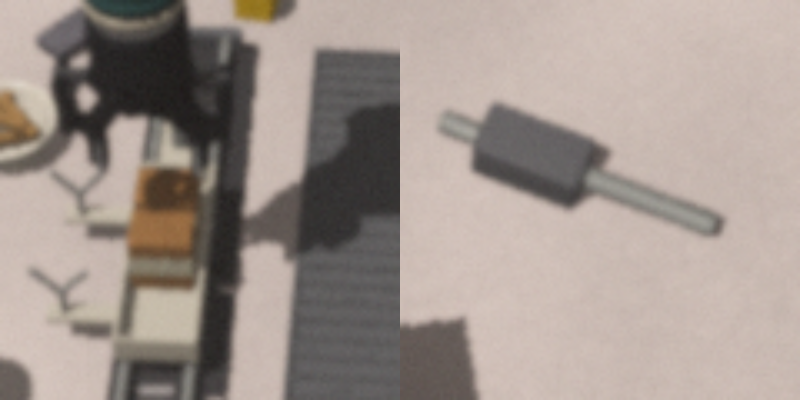

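Both cartons stand in the box. The roller is undisturbed at (0.3675, 0.2735) with a yaw of about -19.6°. I'll turn the tool and go to it.

Call:
apply_moves:
  fingers: [0.8,0.8,0.8,0.8,0.8,0.8,0.8,0.8,0.8,0.8,0.8,0.8]
  travel:
    - [0,0,0]
    - [0,0,0]
    - [0,0,0]
    - [0,0,0]
    - [0,0,0]
    - [0,0,0]
    - [0,0,0]
    - [0,0,0]
    - [0,0,0]
    - [0,0,0]
    - [0,0,0]
    - [0,0,0]
  rotation:
    - [0,0,-0.96]
    - [0,0,-0.96]
    - [0,0,-0.96]
    - [0,0,-0.96]
    - [0,0,-0.96]
    - [0,0,-0.96]
    - [0,0,-0.96]
    - [0,0,-0.96]
    - [0,0,-0.96]
    - [0,0,-0.96]
    - [0,0,-0.96]
    - [0,0,-0.96]

```text
time: 21.0
tool_pos: [0.6038, -0.0302, 0.1678]
tcp_rot: [-0.531, -3.095, 0.0]
wrist_force: [0.4, 0.5, -0.1]
width: 0.8
grip_force: 0.0
```

```bash
python3 go.py 70.4 .3675 .2735 .1
```

```text
t 21.0 tcp [ 0.6038 -0.0302  0.1678] 
 [[-0.943, 0.334, -0.002], [0.334, 0.943, 0.0], [0.002, -0.0, -1.0]] w 0.8 gf 0.0 F [ 0.4  0.5 -0.1]
ROT 1 x [-0.004 -0.015  0.019]
MOVE 9 x [0.721 0.46  0.151] total [6.49  4.138 1.356]
```

Call:
apply_moves:
  fingers: [0.8,0.8,0.8,0.8,0.8,0.8,0.8,0.8,0.8,0.8,0.8,0.8]
  travel:
    - [0.72,0.46,0]
    - [0.72,0.46,0]
    - [0.72,0.46,0]
    - [0.72,0.46,0]
    - [0.72,0.46,0]
    - [0.72,0.46,0]
    - [0.72,0.46,0.4]
    - [0.72,0.46,0.5]
    - [0.72,0.46,0.45]
    - [0,0,0]
    - [0,0,0]
    - [0,0,0]
  rotation:
    - [0,0,0]
    - [0,0,0]
    - [0,0,0]
    - [0,0,0]
    - [0,0,0]
    - [0,0,0]
    - [0,0,0]
    - [0,0,0]
    - [0,0,0]
    - [0,0,0]
    - [0,0,0]
    - [0,0,0]

```text
time: 22.2
tool_pos: [0.3701, 0.2737, 0.1018]
tcp_rot: [0.538, 3.094, 0.0]
wrist_force: [0.6, 0.1, -0.3]
width: 0.801
grip_force: 0.0
```

```bash
python3 -c "
from fit import *
for n in('side',):
  d=read_camera(n);t=tip_of(n,'roller');print([(x['p'],onz(d,x['location'],.022)) for x in t[:2]])
  print(fit({n:d},{n:pick(n,d,'roller',[.367,.273,.022])},roller(),[.367,.273,-.34]))"; python3 go.py 70.4 .3675 .2735 .012
```

```text
[(0.9, array([0.36426665, 0.2766769 , 0.022     ]))]
(array([ 0.3668,  0.2747, -0.343 ]), np.float64(0.312))
t 22.35 tcp [0.3707 0.2735 0.1022] 
 [[-0.941, 0.339, 0.002], [0.339, 0.941, 0.001], [-0.001, 0.001, -1.0]] w 0.798 gf 0.0 F [ 0.3 -0.4  0.4]
ROT 1 x [ 0.013  0.012 -0.04 ]
MOVE 2 x [ 0.03  -0.01   0.902] total [ 0.06  -0.02   1.804]
```

Call:
apply_moves:
  fingers: [0.8,0.8,0.8,0.8,0.8,0.8,0,0,0,0,0,0]
  travel:
    - [0.06,0,0.5]
    - [0,0,0.5]
    - [0,0,0.5]
    - [0,0,0.3]
    - [0,0,0]
    - [0,0,0]
    - [0,0,0]
    - [0,0,0]
    - [0,0,0]
    - [0,0,0]
    - [0,0,0]
    - [0,0,0]
  rotation:
    - [0,0,0]
    - [0,0,0]
    - [0,0,0]
    - [0,0,0]
    - [0,0,0]
    - [0,0,0]
    - [0,0,0]
    - [0,0,0]
    - [0,0,0]
    - [0,0,0]
    - [0,0,0]
    - [0,0,0]
  newtons: 70

```text
time: 23.55
tool_pos: [0.3679, 0.2758, 0.0129]
tcp_rot: [0.537, 3.093, 0.003]
wrist_force: [0.7, -1.5, 6.3]
width: 0.507
grip_force: 72.6
```

```bash
python3 -c "
from fit import *
print(R.from_rotvec(read_state()['tcp_rot']).as_matrix()[:2,1])
d=read_camera('side')
print(fit({'side':d},{'side':pick('side',d,'roller',[.367,.273,.022])},roller(),[.367,.273,-.34]))"; python3 go.py 70.4 .3675 .2735 .2
```

```text
[0.33721942 0.94142288]
(array([ 0.367 ,  0.2771, -0.3488]), np.float64(0.48))
t 23.65 tcp [0.3678 0.2758 0.0129] 
 [[-0.941, 0.337, 0.003], [0.337, 0.941, 0.001], [-0.002, 0.002, -1.0]] w 0.502 gf 72.6101553440094 F [ 0.3 -1.5  6.4]
ROT 1 x [ 0.023  0.021 -0.017]
MOVE 4 x [-0.002 -0.011 -0.936] total [-0.009 -0.045 -3.742]
```

Call:
apply_moves:
  fingers: [0,0,0,0,0,0,0,0,0,0,0,0]
  travel:
    - [0,0,-0.4]
    - [0,0,-0.7]
    - [0,0,-0.8]
    - [0,0,-0.8]
    - [0,0,-0.8]
    - [0,0,0]
    - [0,0,0]
    - [0,0,0]
    - [0,0,0]
    - [0,0,0]
    - [0,0,0]
    - [0,0,0]
  rotation:
    - [0,0,0]
    - [0,0,0]
    - [0,0,0]
    - [0,0,0]
    - [0,0,0.4]
    - [0,0,0.8]
    - [0,0,0.8]
    - [0,0,0.8]
    - [0,0,0.8]
    - [0,0,0.8]
    - [0,0,0.8]
    - [0,0,0.8]

```text
time: 24.85
tool_pos: [0.3656, 0.2747, 0.1858]
tcp_rot: [-1.472, -2.775, 0.001]
wrist_force: [-0.0, 0.4, -1.7]
width: 0.508
grip_force: 71.9
```

Call:
apply_moves:
  fingers: [0,0,0,0,0,0,0,0,0]
  travel:
    - [0,0,0]
    - [0,0,0]
    - [0,0,0]
    - [0,0,0]
    - [0,0,0]
    - [0,0,0]
    - [0,0,0]
    - [0,0,0]
    - [0,0,0]
  rotation:
    - [0,0,0.8]
    - [0,0,0.8]
    - [0,0,0.8]
    - [0,0,0.8]
    - [0,0,0.8]
    - [0,0,0.8]
    - [0,0,0.6]
    - [0,0,0]
    - [0,0,0]

```text
time: 25.75
tool_pos: [0.3659, 0.2748, 0.186]
tcp_rot: [-2.183, -2.259, 0.001]
wrist_force: [0.2, -0.4, -2.4]
width: 0.503
grip_force: 71.8
```

```bash
python3 go.py 1.15 .686 -.0435 .19 .686 -.0435 .095; python3 -c "
from h import *
print(read_state()['q'])"
```

```text
t 25.75 tcp [0.3659 0.2748 0.186 ] 
 [[-0.034, 0.999, -0.001], [0.999, 0.034, -0.0], [-0.0, -0.001, -1.0]] w 0.503 gf 71.84277176856995 F [ 0.2 -0.4 -2.4]
ROT 1 x [-0.005  0.003  0.138]
MOVE 10 x [-0.649  0.627 -0.008] total [-6.492  6.273 -0.08 ]
MOVE 2 x [0.   0.   0.95] total [0.  0.  1.9]
[ 5.89622425e-01 -1.21165640e-01  2.10078726e+00  2.82034396e-05
  1.16258494e+00  5.55135039e-01]
```

Call:
apply_moves:
  fingers: [0,0,0,0,0,0,0,0,0,0,0,0]
  travel:
    - [0,0,0]
    - [-0.65,0.63,0]
    - [-0.65,0.63,0]
    - [-0.65,0.63,0]
    - [-0.65,0.63,0]
    - [-0.65,0.63,0]
    - [-0.65,0.63,0]
    - [-0.65,0.63,0]
    - [-0.65,0.63,0]
    - [-0.65,0.63,0]
    - [-0.64,0.6,0]
    - [0,0,0]
  rotation:
    - [0,0,0.14]
    - [0,0,0]
    - [0,0,0]
    - [0,0,0]
    - [0,0,0]
    - [0,0,0]
    - [0,0,0]
    - [0,0,0]
    - [0,0,0]
    - [0,0,0]
    - [0,0,0]
    - [0,0,0]

```text
time: 26.95
tool_pos: [0.689, -0.0485, 0.1855]
tcp_rot: [2.203, 2.235, -0.0]
wrist_force: [0.7, -0.0, -1.9]
width: 0.504
grip_force: 72.3
```

Call:
apply_moves:
  fingers: [0,0,0,0]
  travel:
    - [0,0,0.6]
    - [0,0,0.5]
    - [0,0,0]
    - [0,0,0]
  rotation:
    - [0,0,0]
    - [0,0,0]
    - [0,0,0]
    - [0,0,0]

```text
time: 27.35
tool_pos: [0.6848, -0.0434, 0.1306]
tcp_rot: [-2.199, -2.241, 0.002]
wrist_force: [0.4, -0.0, -1.2]
width: 0.506
grip_force: 72.2
```

```bash
python3 go.py 1.15 .686 -.0435 .105 ; python3 -c "
from fit import *
C={n:read_camera(n) for n in('top','side')}
print('cams')
d=C['side'];z=read_state()['tool_pos'][2]+.009
print(fit({'side':d},{'side':pick('side',d,'roller',[.686,-.0435,z])},roller(z),[.686,-.0435,-1.55]))
for n in C:
  for x in tip_of(n,'caddy_rest')[:1]+tip_of(n,'caddy_floor')[:1]: print(n,x['p'],x['location'],onz(C[n],x['location'],.085),onz(C[n],x['location'],.04))
im=np.hstack([cv2.resize(C[n]['image'][b[1]:b[1]+b[2],b[0]:b[0]+b[2]],(400,400)) for n,b in(('side',(180,120,130)),('top',(220,90,100)))]);cv2.imwrite('pics/t7.png',im[:,:,::-1])"
```

```text
t 27.35 tcp [ 0.6848 -0.0434  0.1306] 
 [[-0.019, 1.0, -0.002], [1.0, 0.019, 0.0], [0.0, -0.002, -1.0]] w 0.506 gf 72.24559664726257 F [ 0.4 -0.  -1.2]
ROT 1 x [-0.021 -0.003 -0.015]
MOVE 1 x [-0.003  0.025  0.512] total [-0.003  0.025  0.512]
cams
(array([ 0.6886, -0.0403, -1.5299]), np.float64(0.366))
top 0.33 [283.6, 164.1] [ 0.59761284 -0.07510529  0.085     ] [ 0.60823095 -0.07624298  0.04      ]
side 0.93 [209.1, 196.8] [ 0.68923945 -0.04236646  0.085     ] [ 0.7005883 -0.0795668  0.04     ]
side 0.64 [239.7, 209.7] [ 0.59654076 -0.00160776  0.085     ] [ 0.60387595 -0.03704333  0.04      ]
```

View pics/t7.png

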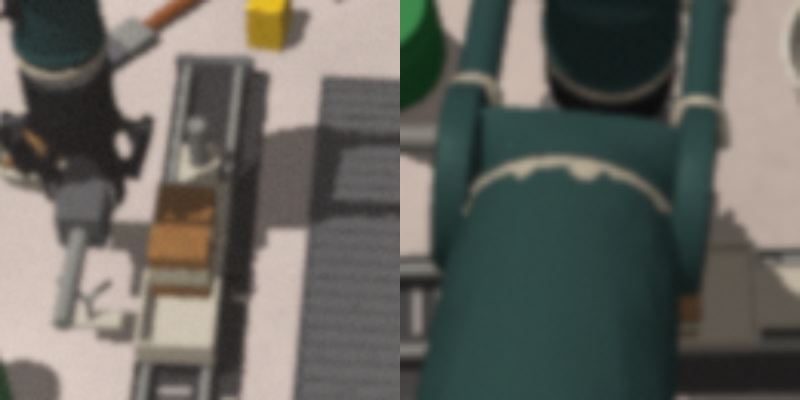

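The roller is held above the rests with its handle towards +y, and both cartons still stand upright in the box. I'll lower it into the Vs.

Call:
apply_moves:
  fingers: [0,0,0,0,0,0,0]
  travel:
    - [0,0.04,0.3]
    - [0,0,0.3]
    - [0,0,0.2]
    - [0,0,0.15]
    - [0,0,0.1]
    - [0,0,0]
    - [0,0,0]
  rotation:
    - [0,0,0]
    - [0,0,0]
    - [0,0,0]
    - [0,0,0]
    - [0,0,0]
    - [0,0,0]
    - [0,0,0]

```text
time: 28.4
tool_pos: [0.6877, -0.0438, 0.0788]
tcp_rot: [-2.201, -2.242, 0.0]
wrist_force: [-1.2, 0.1, -2.4]
width: 0.507
grip_force: 72.3
```

Call:
apply_moves:
  fingers: [0,0,0,0]
  travel:
    - [0,0,0.03]
    - [0,0,0.03]
    - [0,0,0]
    - [0,0,0]
  rotation:
    - [0,0,0]
    - [0,0,0]
    - [0,0,0]
    - [0,0,0]

```text
time: 28.8
tool_pos: [0.6881, -0.0439, 0.0785]
tcp_rot: [2.2, 2.241, 0.001]
wrist_force: [-5.8, -0.3, 7.5]
width: 0.502
grip_force: 73.7
```

Call:
apply_moves:
  fingers: [0,0,0,0]
  travel:
    - [0,-0.04,0]
    - [0,0,0.02]
    - [0,0,0]
    - [0,0,0]
  rotation:
    - [0,0,0]
    - [0,0,0]
    - [0,0,0]
    - [0,0,0]

```text
time: 29.2
tool_pos: [0.686, -0.0439, 0.0759]
tcp_rot: [2.2, 2.242, 0.0]
wrist_force: [-3.4, 0.1, 5.5]
width: 0.505
grip_force: 73.3
```

Call:
apply_moves:
  fingers: [0.56,0.6,0.65,0.68,0.68,0.68,0.68,0.68,0.68,0.68]
  travel:
    - [0,0,0]
    - [0,0,0]
    - [0,0,0]
    - [0,0,0]
    - [0,0,0]
    - [0,0,-0.4]
    - [0,0,-0.6]
    - [0,0,-0.8]
    - [0,0,-0.6]
    - [0,0,0]
  rotation:
    - [0,0,0]
    - [0,0,0]
    - [0,0,0]
    - [0,0,0]
    - [0,0,0]
    - [0,0,0]
    - [0,0,0]
    - [0,0,0]
    - [0,0,0]
    - [0,0,0]

```text
time: 30.2
tool_pos: [0.6895, -0.0442, 0.2018]
tcp_rot: [2.195, 2.235, 0.011]
wrist_force: [0.8, -1.2, 0.7]
width: 0.683
grip_force: 0.0
```

```bash
python3 -c "
from fit import *
d=read_camera('side');z=.085
print(fit({'side':d},{'side':pick('side',d,'roller',[.686,-.0435,z])},roller(z),[.686,-.0435,-1.55]))
save(d,'t8',(180,120,130,100))"; python3 go.py 91.15 .606 -.188 .19  .606 -.188 .12 .606 -.188 .06
```

```text
(array([ 0.6864, -0.0401, -1.5483]), np.float64(0.09))
t 30.3 tcp [ 0.6864 -0.0439  0.1962] 
 [[-0.018, 1.0, 0.003], [1.0, 0.018, -0.0], [-0.0, 0.003, -1.0]] w 0.678 gf 0.0 F [0.  0.4 0.2]
ROT 16 x [ 0.001  0.001 -0.939]
MOVE 4 x [ 0.416 -0.712  0.031] total [ 1.665 -2.849  0.124]
MOVE 2 x [0.  0.  0.7] total [0.  0.  1.4]
MOVE 2 x [0.  0.  0.6] total [0.  0.  1.2]
```

View pics/t8.png

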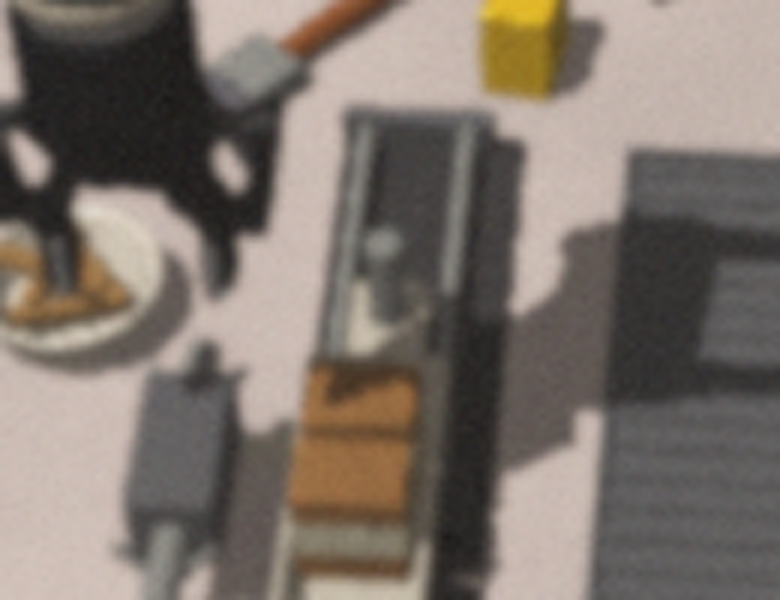

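The roller is seated in both Vs and both cartons stand in the box. The post is at (383,245). I'll go and grip it.

Call:
apply_moves:
  fingers: [0.6,0.6,0.6,0.6,0.6,0.6,0.6,0.6,0.6,0.6,0.6,0.6]
  travel:
    - [0,0,0]
    - [0,0,0]
    - [0,0,0]
    - [0,0,0]
    - [0,0,0]
    - [0,0,0]
    - [0,0,0]
    - [0,0,0]
    - [0,0,0]
    - [0,0,0]
    - [0,0,0]
    - [0,0,0]
  rotation:
    - [0,0,-1]
    - [0,0,-1]
    - [0,0,-1]
    - [0,0,-1]
    - [0,0,-1]
    - [0,0,-1]
    - [0,0,-1]
    - [0,0,-1]
    - [0,0,-1]
    - [0,0,-1]
    - [0,0,-1]
    - [0,0,-1]

```text
time: 31.5
tool_pos: [0.6841, -0.0437, 0.1919]
tcp_rot: [-0.456, -3.104, 0.0]
wrist_force: [-0.1, 0.5, 0.8]
width: 0.602
grip_force: 0.0
```

Call:
apply_moves:
  fingers: [0.6,0.6,0.6,0.6,0.6,0.6,0.6,0.6,0.6,0.6]
  travel:
    - [0,0,0]
    - [0,0,0]
    - [0,0,0]
    - [0.42,-0.71,0]
    - [0.42,-0.71,0]
    - [0.42,-0.71,0]
    - [0.42,-0.72,0]
    - [0,0,0.7]
    - [0,0,0]
    - [0,0,0]
  rotation:
    - [0,0,-1]
    - [0,0,-1]
    - [0,0,-1]
    - [0,0,0]
    - [0,0,0]
    - [0,0,0]
    - [0,0,0]
    - [0,0,0]
    - [0,0,0]
    - [0,0,0]

```text
time: 32.5
tool_pos: [0.6024, -0.187, 0.1572]
tcp_rot: [0.028, -3.136, -0.004]
wrist_force: [0.3, 0.2, 0.2]
width: 0.599
grip_force: 0.0
```

```bash
python3 go.py 91.15 .608 -.189 .06
```

```text
t 32.5 tcp [ 0.6024 -0.187   0.1572] 
 [[-1.0, -0.018, -0.005], [-0.018, 1.0, 0.002], [0.005, 0.002, -1.0]] w 0.599 gf 0.0 F [0.3 0.2 0.2]
ROT 1 x [ 0.022 -0.05  -0.02 ]
MOVE 3 x [-0.037 -0.014  0.648] total [-0.112 -0.042  1.944]
```

Call:
apply_moves:
  fingers: [0.6,0.6,0.6,0.6,0.6,0.6]
  travel:
    - [-0.08,-0.05,0.5]
    - [0,0,0.5]
    - [0,0,0.5]
    - [0,0,0.44]
    - [0,0,0]
    - [0,0,0]
  rotation:
    - [0,0,0]
    - [0,0,0]
    - [0,0,0]
    - [0,0,0]
    - [0,0,0]
    - [0,0,0]
  newtons: 40

```text
time: 33.1
tool_pos: [0.609, -0.1895, 0.0634]
tcp_rot: [0.031, -3.141, -0.0]
wrist_force: [0.3, 0.1, 0.8]
width: 0.601
grip_force: 0.0
```

Call:
apply_moves:
  fingers: [0,0,0,0,0,0,0]
  travel:
    - [0,0,0]
    - [0,0,0]
    - [0,0,0]
    - [0,0,0]
    - [0,0,0]
    - [0,0,0]
    - [0,0,0]
  rotation:
    - [0,0,0]
    - [0,0,0]
    - [0,0,0]
    - [0,0,0]
    - [0,0,0]
    - [0,0,0]
    - [0,0,0]

```text
time: 33.8
tool_pos: [0.61, -0.1892, 0.0653]
tcp_rot: [-0.028, 3.138, 0.002]
wrist_force: [0.4, 5.9, 4.3]
width: 0.219
grip_force: 39.3
```

Call:
apply_moves:
  fingers: [0,0,0,0,0,0,0,0,0,0,0,0]
  travel:
    - [0,0.05,0]
    - [0,0.1,0]
    - [0,0.1,0]
    - [0,0.1,0]
    - [0,0.1,0]
    - [0,0.1,0]
    - [0,0.1,0]
    - [0,0.1,0]
    - [0,0.1,0]
    - [0,0.1,0]
    - [0,0.1,0]
    - [0,0.1,0]
  rotation:
    - [0,0,0]
    - [0,0,0]
    - [0,0,0]
    - [0,0,0]
    - [0,0,0]
    - [0,0,0]
    - [0,0,0]
    - [0,0,0]
    - [0,0,0]
    - [0,0,0]
    - [0,0,0]
    - [0,0,0]

```text
time: 35.0
tool_pos: [0.6087, -0.1339, 0.0653]
tcp_rot: [-0.028, 3.138, -0.004]
wrist_force: [-1.3, -2.2, 5.7]
width: 0.224
grip_force: 39.9
```

Call:
apply_moves:
  fingers: [0,0,0,0,0,0,0,0,0,0,0,0]
  travel:
    - [0,0.1,0]
    - [0,0.1,0]
    - [0,0.1,0]
    - [0,0.1,0]
    - [0,0.1,0]
    - [0,0.1,0]
    - [0,0.1,0]
    - [0,0.1,0]
    - [0,0.1,0]
    - [0,0.1,0]
    - [0,0.1,0]
    - [0,0,0]
  rotation:
    - [0,0,0]
    - [0,0,0]
    - [0,0,0]
    - [0,0,0]
    - [0,0,0]
    - [0,0,0]
    - [0,0,0]
    - [0,0,0]
    - [0,0,0]
    - [0,0,0]
    - [0,0,0]
    - [0,0,0]

```text
time: 36.2
tool_pos: [0.6074, -0.0792, 0.0653]
tcp_rot: [-0.029, 3.139, -0.004]
wrist_force: [-2.5, -1.1, 8.2]
width: 0.222
grip_force: 40.0
```

```bash
python3 -c "
from h import *
c=read_camera('top'); c=read_camera('top')
";python3 go.py 91.15 .607 -.07 .065
```

```text
t 36.3 tcp [ 0.6074 -0.0788  0.0653] 
 [[-1.0, -0.018, 0.003], [-0.018, 1.0, -0.002], [-0.003, -0.002, -1.0]] w 0.221 gf 39.99972760677338 F [-2.1 -0.7  8.8]
ROT 1 x [-0.016  0.025 -0.019]
MOVE 1 x [0.004 0.176 0.006] total [0.004 0.176 0.006]
```

Call:
apply_moves:
  fingers: [0,0,0,0]
  travel:
    - [0,0.1,0]
    - [0,0.08,0]
    - [0,0,0]
    - [0,0,0]
  rotation:
    - [0,0,0]
    - [0,0,0]
    - [0,0,0]
    - [0,0,0]

```text
time: 36.7
tool_pos: [0.6071, -0.0681, 0.0653]
tcp_rot: [-0.028, 3.139, 0.002]
wrist_force: [-3.0, 4.4, 8.6]
width: 0.218
grip_force: 40.2
```

Call:
apply_moves:
  fingers: [0.35,0.5,0.55,0.55,0.55,0.55,0.55,0.55,0.55,0.55]
  travel:
    - [0,0,0]
    - [0,0,0]
    - [0,0,0]
    - [0,0,0]
    - [0,0,-0.6]
    - [0,0,-0.8]
    - [0,0,-0.8]
    - [0,-0.9,0]
    - [0,-0.9,0]
    - [0,-0.9,0]
  rotation:
    - [0,0,0]
    - [0,0,0]
    - [0,0,0]
    - [0,0,0]
    - [0,0,0]
    - [0,0,0]
    - [0,0,0]
    - [0,0,0]
    - [0,0,0]
    - [0,0,0]

```text
time: 37.7
tool_pos: [0.6088, -0.2049, 0.1735]
tcp_rot: [-0.031, 3.14, -0.001]
wrist_force: [0.2, 0.1, -0.0]
width: 0.548
grip_force: 0.0
```

```bash
python3 -c "
from fit import *
C={n:read_camera(n) for n in('top','side')}
d=C['side'];z=.085
print(fit({'side':d},{'side':pick('side',d,'roller',[.684,.0765,z])},roller(z),[.684,.0765,-1.55]))
print(fit({'side':d},{'side':pick('side',d,'carton_a',[.603,.09,.075])},carton(.04),[.603,.09,.02]))
im=np.hstack([cv2.resize(C[n]['image'][b[1]:b[1]+b[2],b[0]:b[0]+b[2]],(400,400)) for n,b in(('side',(170,150,120)),('top',(180,110,90)))]);cv2.imwrite('pics/t9.png',im[:,:,::-1])"
```

```text
(array([ 0.6845,  0.08  , -1.5504]), np.float64(0.092))
(array([ 0.6024,  0.0897, -0.0197]), np.float64(0.058))
```

View pics/t9.png

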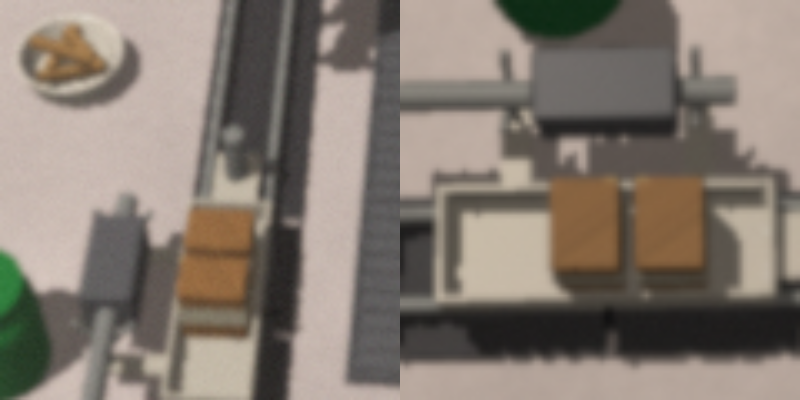

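The pointer at (610,310) meets the last mark at (610,340). The roller sits in both Vs and both cartons stand in the box. I'll hand it in.

```bash
python3 -c "
from workcell import *
print(finish_job())"
```

```text
the job is handed in; nothing more can be done
None
```

The job is handed in: both cartons stand in the caddy (there was no jar or tin this time), the lint roller lies in its rests, and the caddy is at the last stop. The pictures and pose fits show this; the hand-in returned no score.

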